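Inspect a bearing seat through a loupe at focal height

ROBOT

A 6-joint arm with a two-finger parallel gripper is mounted at the origin on the work surface. World frame = base frame: x ahead of the robot, y to its left, z up, the work surface at z = 0. Lengths are in m, angles in rad, forces in N, time in s.
With the tool pointing down it reaches from about 0.35 to 0.975 m from the base axis. Payload 4.9 kg.
Tool frame: the origin (TCP) lies at the very end of the fingers, on their centre line; the grasp point (between the pads) lies 19 mm behind it; x points along the fingers, y is the direction in which the jaws open and shut, and the axes are right-handed (so a half turn about x gives the same grasp; the last joint's range is limited). The gripper opens to 85 mm and grips with 20 to 120 N. Pads are 22 mm wide; open, the fingers measure 114 mm over their backs; the gripper's body (76 mm by 85 mm) begins 54 mm behind the grasp point. The pads swing forward as they close: fully open they stand 13 mm farther back than shut.
Start: joints at [1.22, 0.053, 1.613, -0, 1.476, -0.119], TCP at [0.144, 0.608, 0.231] pointing down, gripper open.
Joint ranges: [-3.01, 3.01], [-1.01, 2.22], [0.06, 2.58], [-1.02, 4.17], [0.09, 2.62], [-3.14, 3.14]. Speed limits (rad/s): [2.57, 2.57, 3.14, 3.14, 3.14, 3.14].

INTERFACE

Orientations are given as a rotation vector (axis times angle).
In Python, from station import ctrl gives the robot as it stands. The module is installed in compiled form; this text tells all that it offers.
- The arm moves only by the shell command python3 -m handwheel 'ROWS' [FORCE]. ROWS is JSON, one flat list of numbers, 7 for each row, row after row: the opening, from 0 (shut) to 1 (fully open), then the shift along the tool's x, y, z in m, then the turn, a rotation vector about the tool's x, y, z in degrees. A call has 1 to 12 rows; each row is the pose to reach, as a shift and turn from the pose commanded when the call began, along the tool's axes at that moment; what a row does not reach only later rows make up. A row lasts 1/12 s, in which the tool goes at most 41.7 mm and 7.16 degrees, less where a joint would pass 70% of its speed; a pose out of reach is approached as far as the arm can. A call with a gripper value outside its range is refused whole. The fingers move at their own pace and stop on an object; FORCE is the grip in N (left out, the last holds). Time passes only in rows, so rows that repeat a pose let the fingers close. It gives the time, the measured TCP pose, the force and the opening at its end, in the units of the state.
- ctrl.get_obs(): the state, without advancing time (a new reading comes with each control period).
- ctrl.get_image(name): name is "side" or "top" or "wrist"; returns (picture, depth): 480x640x3 uint8, blue, green, red; 480x640 float32, m along the optical axis (not along the pixel's ray), 0 where there is no reading.
- ctrl.camera_params(name): a dict with "fov_y" (degrees; the focal length in pixels is half the picture's height over the tangent of half this angle, whatever the lens; pixels are square), "cx", "cy" (the principal point, pixels), "dist_coeffs" ([k1, k2, p1, p2, k3] as OpenCV has them; the pictures are not rectified), "R" (3x3) and "t" (3): a world point X has camera coordinates R X + t; the wrist camera has in their place "hand_eye" (4x4, takes a point from camera to tool coordinates, whose origin is the TCP and whose axes are the tool frame's). Camera axes: x right, y down, z forward; pixel columns grow to the right and rows downward; lengths in m; the calibration is good to about 2 mm. A picture is of the moment at which its call begins: read the wrist's pose just before it. camera_params takes no time and is no camera call.
- ctrl.finish_job(): hands the job in, once; it reports no verdict.
The state is a dict: "t": time; "q": joint angles; "dq": joint speeds; "effort": joint torques, N m; "tool_pos": TCP position; "tool_rot": TCP orientation; "contact_force": force on the tool from outside, world axes, zero at the start; "wrist_torque": the same for the moment, N m; "opening": finger opening in m.
Only numpy, scipy, OpenCV 4.12 (cv2) and the standard library are available. Lean on these libraries where they do the work, as an engineer would, in place of code of your own. Each camera call takes 0.05 s, during which the arm holds its last target.

TASK

The bearing lying over the bore of the round flange is worn out: drop it into the open crate. Then take the loupe by its handle and hold it level, its lens centred over the flange's bore and at the height marked by the tip of the gauge's pointer, and finish there still holding it steady in mid-air, touching nothing else with it. Leave the pointer's setting, the spare bearing, the wrench and the bolt as they are.

Things in the scene. Friction and masses are not known exactly. Their poses are not given: they have to be found in the camera images.
- flange: Round aluminium cover flange, fixed, lying flat on the bench: 150 mm diameter, 25 mm thick, with a 36 mm through bore in its middle and eight dark bolt holes near its edge. Origin at the centre of its underside, z up.
- bore (a point): Centre of the flange's bore at the level of its top face, 25 mm above the bench.
- race: The worn roller bearing: a loose steel ring with dark rollers, 56 mm outside diameter, 40 mm hole, 20 mm high, 100 to 210 g, lying flat on top of the flange over its bore (within 6 mm of centre). Origin at the centre of its underside.
- race_center (a point): Centre of the worn bearing, 10 mm above its underside when it lies flat.
- crate: Open grey plastic parts crate, fixed, to the left or the right of the flange: 170 mm (its x) by 140 mm (its y), 65 mm high, walls and floor 5 mm thick. Origin at the centre of its underside, z up.
- loupe: Loose reading loupe, 80 to 120 g, lying flat on the bench on the side of the flange that the crate is not. A black round frame 72 mm in diameter and 14 mm high with a 62 mm glass lens, and a straight dark wooden handle 20 mm wide (its y) and 24 mm high that runs along its -x from 43 to 135 mm from the lens centre (a thin steel neck between). Origin at the underside of the loupe below the lens centre, z up out of the lens; frame and handle share one flat underside.
- lens (a point): Centre of the loupe's lens, 7 mm above the loupe's underside; the lens height is measured here.
- grip (a point): A good place to grip the handle, across its 20 mm width: 70 mm from the lens centre along the loupe's -x, 12 mm above the underside. The centre of mass is nearer the lens than this.
- gauge: Fixed height gauge standing beside the flange on the side away from the robot: round dark steel foot 60 mm in diameter, 12 mm steel column 223 mm high, its axis about 140 mm from the bore. Origin at the centre of its underside; its -x points about towards the bore.
- pointer_tip (a point): Tip of the gauge's flat brass pointer (6 mm wide, 5 mm thick), at its mid-thickness, 45 mm from the column axis towards the flange. It marks the focal height, 95 to 155 mm above the bench. The pointer is clamped by friction and slides up or down if pushed hard.
- bearing: Spare bearing, a loose plain steel ring of 72 mm outside diameter, 40 mm hole, 18 mm high, lying on the bench at the far left. Leave it. Origin at the centre of its underside.
- wrench: Loose steel wrench, 160 mm long, lying on the bench at the far right. Leave it. Origin at the middle of its length, on its underside.
- bolt: Loose hexagon bolt standing on its 24 mm wide, 10 mm thick head between robot and flange, 45 mm high, 16 mm shank. Leave it. Origin at the centre of its underside.
Mind the look-alikes: they are no part of the job. What is shaped like the race but pink is not meant.

How it is judged:
On the way, in this order (a step that is already met when the one before it is completed fails the run):
1. the worn bearing lies in the crate, let go (x of race_center in the frame of crate between -0.08 and 0.08 m and y of race_center in the frame of crate between -0.065 and 0.065 m and z of race_center in the frame of crate between 0 and 0.05 m and linear speed of race below 0.03 m/s and contact force between race and the fingers below 0.1 N), for 0.2 s.
2. the loupe is lifted clear of the bench in the fingers (height (world z) of loupe above 0.04 m and contact force between loupe and the fingers above 1 N), for 0.2 s.
At the end, for the whole second after the job is handed in: The worn bearing rests in the crate, let go. The fingers hold the loupe and nothing else touches it: lens centre within 12 mm of the bore's axis and within 8 mm of the pointer tip's height, loupe level within 0.12 rad (7 degrees), right way up and still (all of step 1 and horizontal distance between lens and bore below 0.012 m and z of lens in the frame of pointer_tip between -0.008 and 0.008 m and angle between loupe's own z axis and vertical below 0.12 rad and linear speed of loupe below 0.02 m/s and angular speed of loupe below 0.15 rad/s and contact force between loupe and the fingers above 1 N and contact force between loupe and flange below 0.1 N and contact force between loupe and gauge below 0.1 N and contact force between loupe and crate below 0.1 N and contact force between loupe and race below 0.1 N and contact force between loupe and bearing below 0.1 N and contact force between loupe and wrench below 0.1 N and contact force between loupe and bolt below 0.1 N); the arm keeps its last pose, push and grip.
It fails at once if the gauge's pointer is shifted by more than 5 mm (distance of pointer_tip from where it was at the start of the episode above 0.005 m).
It fails at once if the spare bearing is moved by more than 15 mm (distance of bearing from where it was at the start of the episode above 0.015 m).
It fails at once if the wrench is moved by more than 15 mm (distance of wrench from where it was at the start of the episode above 0.015 m).
It fails at once if the bolt is moved by more than 15 mm (distance of bolt from where it was at the start of the episode above 0.015 m).
It also fails if it takes over 58 s, if anything falls off the work surface, if the arm or the gripper's body presses on something with over 40 N, if the wrist force passes 120 N, or if a joint passes its speed limit or range.

## Working session

There is one attempt and no reset: what is moved stays moved. The work goes in short steps, Python scripts to look and compute and a shell command to move; the robot and the scene stay as the last step left them, time stands still between calls to the robot, and variables do not carry over. Pictures are saved under pics/ and viewed, and the job is handed in when it is done.

```bash
mkdir -p pics; cat > h.py <<'E'
import numpy as np, cv2, json
from station import ctrl
from scipy.spatial.transform import Rotation as Ro
def K(p):
    f=240/np.tan(np.radians(p["fov_y"])/2); return np.array([[f,0,p["cx"]],[0,f,p["cy"]],[0,0,1.]])
def ext(name,obs=None):
    p=ctrl.camera_params(name)
    if "R" in p: return p,np.array(p["R"]),np.array(p["t"])
    T=np.eye(4);T[:3,:3]=Ro.from_rotvec(obs["tool_rot"]).as_matrix();T[:3,3]=obs["tool_pos"]
    M=np.linalg.inv(T@np.array(p["hand_eye"])); return p,M[:3,:3],M[:3,3]
def ray(name,uv,z,obs=None):
    p,R,t=ext(name,obs)
    n=cv2.undistortPoints(np.array(uv,float).reshape(-1,1,2),K(p),np.array(p["dist_coeffs"],float)).reshape(-1,2)
    d=np.c_[n,np.ones(len(n))]@R; c=-R.T@t
    return c+d*((z-c[2])/d[:,2])[:,None]
def proj(name,X,obs=None):
    p,R,t=ext(name,obs)
    return cv2.projectPoints(np.array(X,float).reshape(-1,1,3),cv2.Rodrigues(R)[0],t,K(p),np.array(p["dist_coeffs"],float))[0].reshape(-1,2)
def cloud(name,depth,obs=None):
    p,R,t=ext(name,obs)
    v,u=np.mgrid[:480,:640]
    n=cv2.undistortPoints(np.stack([u,v],-1).reshape(-1,1,2).astype(float),K(p),np.array(p["dist_coeffs"],float)).reshape(480,640,2)
    c=np.dstack([n*depth[...,None],depth])
    return (c-t)@R
E
python3 - <<'E'
from h import *
o=ctrl.get_obs();print(o)
for n in("top","side","wrist"):
    im,d=ctrl.get_image(n);cv2.imwrite(f"pics/{n}0.png",im);np.savez(f"{n}0.npz",im=im,d=d,pos=o["tool_pos"],rot=o["tool_rot"])
    print(n,ctrl.camera_params(n))
E
```

```text
{'t': 0.0, 'q': array([ 1.22002525e+00,  5.33724510e-02,  1.61429337e+00,  1.10835820e-05,
        1.47603437e+00, -1.18971770e-01]), 'dq': array([ 0.00139246, -0.00093699,  0.00153487,  0.00049842, -0.00109653,
        0.00020342]), 'effort': array([ 8.61807393e-06, -3.93671465e+01, -3.70179570e+01, -1.92869829e-04,
        6.83135717e-03,  1.27155383e-05]), 'tool_pos': array([0.14334133, 0.60769118, 0.23005375]), 'tool_rot': array([ 0.18038355,  1.56362558, -0.18360528]), 'contact_force': array([-0.66584768,  0.00941353, -0.59496113]), 'wrist_torque': array([ 0.0120335 , -0.0360455 ,  0.02287433]), 'opening': 0.08565613254817021}
top {'fov_y': 50.90560126892826, 'cx': 329.9189991045984, 'cy': 243.77153306933928, 'dist_coeffs': array([0.01597578, 0.        , 0.        , 0.        , 0.        ]), 'R': array([[ 0.0194641 , -0.99979008, -0.00639946],
       [-0.98114074, -0.01786909, -0.19246701],
       [ 0.19231226,  0.01002497, -0.98128258]]), 't': array([-0.03224854,  0.58378726,  0.93971575])}
side {'fov_y': 51.555316723468955, 'cx': 323.22273185795467, 'cy': 236.8629632753583, 'dist_coeffs': array([0.00223826, 0.        , 0.        , 0.        , 0.        ]), 'R': array([[-0.81119911, -0.58464646,  0.01202171],
       [-0.34348675,  0.45974999, -0.81893028],
       [ 0.47325771, -0.66844481, -0.5737671 ]]), 't': array([0.43061893, 0.25997249, 0.58050489])}
wrist {'fov_y': 60.80288087426733, 'cx': 324.7292099586955, 'cy': 236.39643549948363, 'dist_coeffs': array([-0.05393476,  0.        ,  0.        ,  0.        ,  0.        ]), 'hand_eye': array([[-8.29584260e-04, -2.88647422e-01,  9.57435104e-01,
        -1.42856745e-01],
       [ 9.99998409e-01, -1.75149085e-03,  3.38424630e-04,
        -8.90541361e-05],
       [ 1.57925343e-03,  9.57433861e-01,  2.88648416e-01,
        -7.28736567e-02],
       [ 0.00000000e+00,  0.00000000e+00,  0.00000000e+00,
         1.00000000e+00]])}
```

View pics/top0.png

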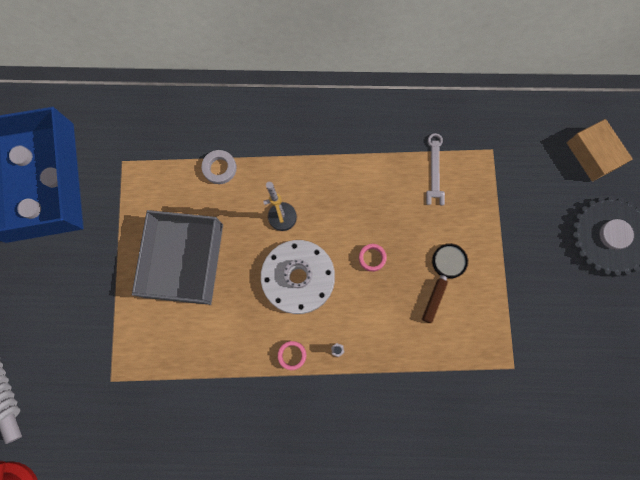

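View pics/side0.png

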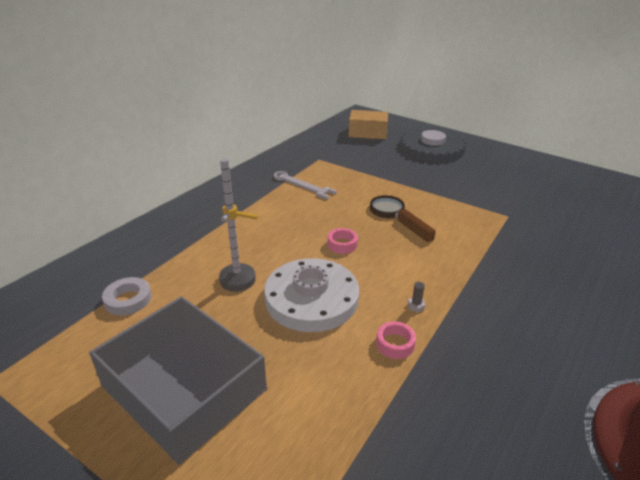

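View pics/wrist0.png

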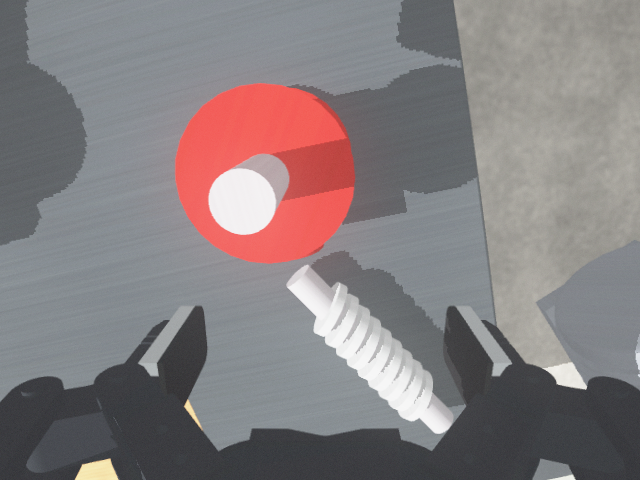

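The top view shows the flange at (298,276) with the worn bearing on it at (298,273). The crate is at (178,258), the loupe lens at (450,261) with its handle end at (430,320), and the gauge foot at (282,216). The side view shows the brass pointer tip at about (257,216). Next I'll measure these.

```bash
python3 - <<'E'
from h import *
T=np.load("top0.npz");S=np.load("side0.npz")
im,d=T["im"],T["d"];P=cloud("top",d);hsv=cv2.cvtColor(im,cv2.COLOR_BGR2HSV)
def roi(u0,u1,v0,v1):
    m=np.zeros((480,640),bool);m[v0:v1,u0:u1]=1;return m
def big(m):
    c=max(cv2.findContours(m.astype(np.uint8),cv2.RETR_EXTERNAL,cv2.CHAIN_APPROX_NONE)[0],key=cv2.contourArea);return c.reshape(-1,2).astype(float)
def circ(X):
    A=np.c_[2*X[:,:2],np.ones(len(X))];s=np.linalg.lstsq(A,(X[:,:2]**2).sum(1),rcond=None)[0];return s[:2],np.sqrt(s[2]+s[:2]@s[:2])
# flange by contour
m=(hsv[...,1]<60)&(hsv[...,2]>110)&roi(250,345,232,320)
m=cv2.morphologyEx(m.astype(np.uint8),cv2.MORPH_CLOSE,np.ones((7,7)))
c=big(m);X=ray("top",cv2.convexHull(c.astype(np.float32)).reshape(-1,2),.025);print("flange col",circ(X))
# bolt holes
g=hsv[...,2]<80
cs=[x for x in cv2.findContours((g&roi(262,335,240,312)).astype(np.uint8),0,1)[0] if 6<cv2.contourArea(x)<60]
h=np.array([cv2.minEnclosingCircle(x)[0] for x in cs]);Xh=ray("top",h,.025);print(h.round(1).tolist(),circ(Xh))
z=P[...,2]
for nm,lo,hi,r in(("flangetop",.02,.031,roi(250,345,232,320)),("racetop",.039,.052,roi(270,325,250,300)),("cratetop",.055,.075,roi(125,230,200,312)),("frame",.01,.03,roi(420,480,230,330)),("foot",.005,.05,roi(262,302,200,235))):
    q=P[r&(z>lo)&(z<hi)];print(nm,len(q),q.mean(0),np.median(q[:,2]),q.min(0),q.max(0), (q[:,:2].min(0)+q[:,:2].max(0))/2)
print("bench z",np.median(z[roi(330,410,290,340)]))
# crate rect
q=P[roi(125,230,200,312)&(z>.055)&(z<.075)][:,:2].astype(np.float32);print("crate",cv2.minAreaRect(q*1000))
# loupe: dark mask
m=(hsv[...,2]<75)&roi(415,480,235,330)
c=big(m);cv2.imwrite("pics/m.png",np.hstack([m.astype(np.uint8)*255]))
# frame circle: top of frame z=.014
mm=m&roi(420,480,235,277);cc=cv2.convexHull(big(mm).astype(np.float32)).reshape(-1,2)
cc=cc[cc[:,1]<270];print("frame circ",circ(ray("top",cc,.012)))
mh=m&roi(415,450,281,330);v,u=np.nonzero(mh);X=ray("top",np.c_[u,v],.02)
r=cv2.minAreaRect(X[:,:2].astype(np.float32)*1000);print("handle",len(u),X.mean(0),r)
w=np.linalg.svd(X[:,:2]-X[:,:2].mean(0))[2][0];print("axis",w)
# glass
mg=(hsv[...,2]>100)&roi(434,466,246,277);
mg=(hsv[...,1]<70)&mg;c=big(mg);print("lens",circ(ray("top",cv2.convexHull(c.astype(np.float32)).reshape(-1,2),.010)))
# race inner hole etc
cv2.imwrite("pics/zoom.png",cv2.resize(im[225:325,250:350],(600,600),interpolation=cv2.INTER_CUBIC))
cv2.imwrite("pics/zl.png",cv2.resize(im[235:335,410:510],(600,600),interpolation=cv2.INTER_CUBIC))
# pointer
for n,D in(("top",T),("side",S)):
    hs=cv2.cvtColor(D["im"],cv2.COLOR_BGR2HSV)
    r=roi(262,300,185,230) if n=="top" else roi(215,265,200,225)
    mb=(hs[...,1]>(150 if n=="side" else 120))&(hs[...,2]>110)&r&(hs[...,0]>15)
    Q=cloud(n,D["d"]);v,u=np.nonzero(mb);q=Q[mb];print(n,len(u),u.min(),u.max(),v.min(),v.max());
    ok=q[:,2]>.06;print(np.median(q[ok],0) , q[ok].min(0),q[ok].max(0))
cv2.imwrite("pics/zp.png",np.hstack([cv2.resize(S["im"][190:240,205:265],(400,333),interpolation=cv2.INTER_CUBIC),cv2.resize(im[180:230,255:315],(400,333),interpolation=cv2.INTER_CUBIC)]))
E
```

```text
flange col (array([0.52310925, 0.04330711]), np.float64(0.07501053484746721))
[[300.5, 306.5], [278.0, 300.0], [321.5, 294.8], [266.5, 279.5], [328.0, 272.0], [273.5, 257.0], [316.0, 252.0], [294.0, 245.8]] (array([0.52349825, 0.04358775]), np.float64(0.06197971802137093))
flangetop 3684 [0.52234193 0.04413438 0.02638061] 0.02641129273931777 [ 0.44955592 -0.02867058  0.02004255] [0.59752155 0.1190798  0.0309605 ] [0.52353874 0.04520461]
racetop 317 [0.52662272 0.04338258 0.04602189] 0.04601007779877715 [0.49928802 0.01685699 0.03951428] [0.55514041 0.07059937 0.05181972] [0.52721422 0.04372818]
cratetop 1124 [0.55621225 0.28415043 0.06397639] 0.06498295449557465 [0.46497323 0.20588538 0.05500623] [0.64495731 0.35868744 0.07141775] [0.55496527 0.28228641]
frame 1251 [ 0.52808866 -0.25221029  0.01763842] 0.015642196786296872 [ 0.43670058 -0.30388009  0.01000364] [ 0.59885751 -0.20647386  0.02933799] [ 0.51777904 -0.25517697]
foot 593 [0.64662382 0.07924875 0.01716528] 0.01785273238323829 [0.61260204 0.04040789 0.00500122] [0.68734776 0.12203494 0.04766688] [0.6499749  0.08122141]
bench z 0.0020508179338717403
crate ((555.3758544921875, 282.63140869140625), (141.90533447265625, 170.21324157714844), 85.0676498413086)
frame circ (array([ 0.56221373, -0.26614126]), np.float64(0.03610930756899185))
handle 285 [ 0.47851065 -0.22658426  0.02      ] ((479.8054504394531, -227.87689208984375), (18.578054428100586, 89.12528228759766), 70.55171203613281)
axis [-0.9278508   0.37295159]
lens (array([ 0.56308171, -0.2669287 ]), np.float64(0.029703491708116085))
top 233 262 299 185 229
[0.64059804 0.0746793  0.14064571] [0.60811424 0.06624633 0.08809344] [0.66023535 0.09114478 0.14817223]
side 197 223 257 206 218
[0.63780262 0.07667743 0.13867664] [0.60724464 0.06367404 0.12891349] [0.65791122 0.09016529 0.14597406]
```

```bash
python3 -c "
import cv2,numpy as np
a=cv2.imread('pics/zoom.png');b=cv2.imread('pics/zl.png');p=cv2.imread('pics/zp.png')
c=np.vstack([cv2.resize(np.hstack([a,b]),(800,400)),cv2.resize(p,(800,200)) if 0 else p[:180*2][:200]])
cv2.imwrite('pics/c.png',c[:600]);"
```

```text
(no output)
```

View pics/c.png

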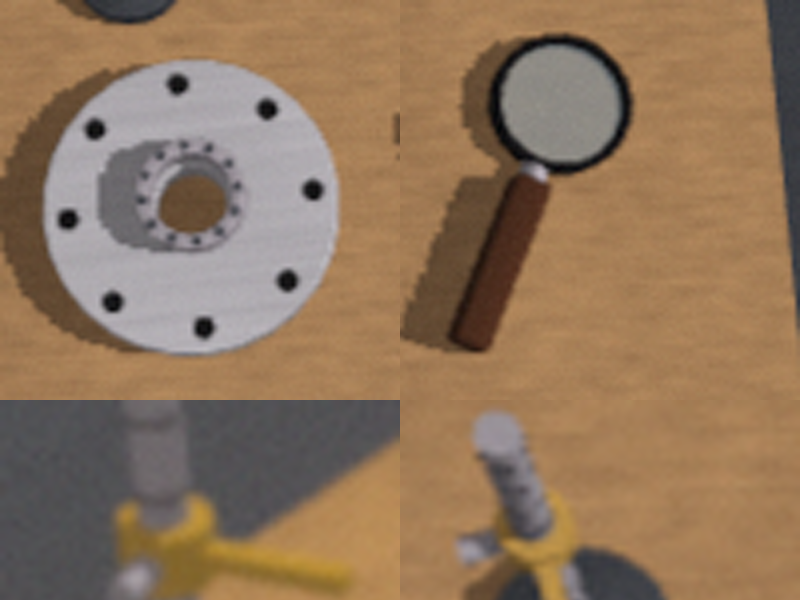

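View pics/zp.png

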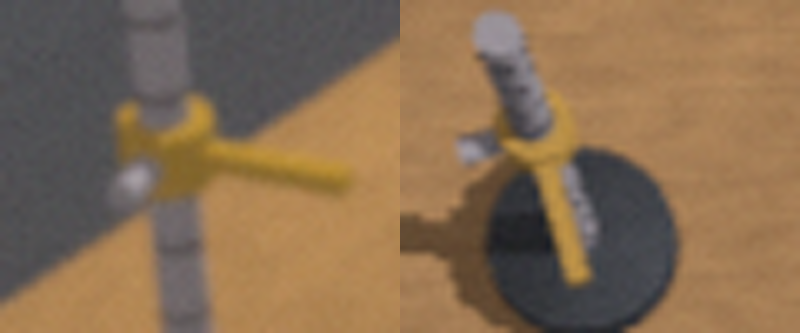

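```bash
python3 - <<'E'
from h import *
o=ctrl.get_obs();R=Ro.from_rotvec(o["tool_rot"]).as_matrix();print(R.round(3))
a,b=(281.7,221.2),(257.0,217.3)
def cr(n,uv):
    p,Rr,t=ext(n);X=ray(n,[uv],0)[0];c=-Rr.T@t;d=X-c;return c,d/np.linalg.norm(d)
c1,d1=cr("top",a);c2,d2=cr("side",b)
s=np.linalg.lstsq(np.c_[d1,-d2],c2-c1,rcond=None)[0];A=c1+s[0]*d1;B=c2+s[1]*d2;print("tip",A,B,np.linalg.norm(A-B),"cams",c1,c2)
T=np.load("top0.npz");hs=cv2.cvtColor(T["im"],cv2.COLOR_BGR2HSV)
m=np.zeros((480,640),bool);m[278:330,415:455]=1
print(hs[300,425:450].tolist())
# bearing race gauge column top
print("coltop", ray("top",[(255+97/6.667,180+35/6.667)],.223))
# foot circle dark
m2=(hs[...,2]<70)&(hs[...,1]<90);m2[:200]=0;m2[235:]=0;m2[:,:262]=0;m2[:,302:]=0
E
```

```text
[[-0.001  0.23   0.973]
 [-0.001  0.973 -0.23 ]
 [-1.    -0.002 -0.   ]]
tip [0.60927073 0.06711178 0.13596203] [0.60779745 0.06608874 0.13549482] 0.0018534880514161102 cams [ 0.39268629 -0.03123064  1.03428011] [0.16388638 0.52027297 0.54079717]
[[15, 125, 102], [15, 125, 104], [16, 120, 106], [14, 120, 89], [10, 127, 52], [12, 159, 37], [12, 159, 53], [9, 146, 68], [8, 145, 74], [10, 163, 72], [10, 154, 73], [9, 150, 75], [10, 160, 78], [9, 154, 81], [9, 148, 88], [12, 140, 109], [15, 127, 153], [15, 125, 167], [15, 124, 169], [16, 124, 166], [15, 122, 165], [15, 124, 167], [15, 124, 167], [16, 118, 171], [15, 122, 170]]
coltop [[0.64991066 0.08031456 0.223     ]]
```

```bash
python3 -m handwheel '[1,0,-0.03,0.03,0,0,0, 1,0,-0.06,0.06,0,0,0, 1,0,-0.09,0.09,0,0,0, 1,0,-0.12,0.12,0,0,0, 1,0,-0.15,0.15,0,0,0, 1,0,-0.18,0.18,0,0,0, 1,0,-0.205,0.21,0,0,0, 1,0,-0.23,0.24,0,0,0, 1,0,-0.23,0.252,0,0,0, 1,0,-0.23,0.252,0,0,0]'
```

```text
t: 0.98
tool_pos: [0.3378, 0.3248, 0.2312]
tool_rot: [0.186, 1.562, -0.186]
contact_force: [-0.2, 0.8, -0.3]
opening: 0.0854
```

```bash
python3 -m handwheel '[1,0,-0.03,0.03,0,0,0, 1,0,-0.06,0.06,0,0,0, 1,0,-0.09,0.09,0,0,0, 1,0,-0.12,0.12,0,0,0, 1,0,-0.15,0.15,0,0,0, 1,0,-0.18,0.18,0,0,0, 1,0,-0.205,0.21,0,0,0, 1,0,-0.23,0.24,0,0,0, 1,0,-0.23,0.2485,0,0,0, 1,0.03,-0.23,0.2485,0,0,0, 1,0.06,-0.23,0.2485,0,0,0, 1,0.06,-0.23,0.2485,0,0,0]'
python3 - <<'E'
from h import *
o=ctrl.get_obs();print(o["tool_pos"],o["tool_rot"])
im,d=ctrl.get_image("wrist");cv2.imwrite("pics/w1.png",im);np.savez("w1.npz",im=im,d=d,pos=o["tool_pos"],rot=o["tool_rot"])
P=cloud("wrist",d,o);z=P[...,2];m=(z>.038)&(z<.052)&(np.hypot(P[...,0]-.527,P[...,1]-.043)<.045)
q=P[m];print(len(q),np.median(q[:,2]),q.min(0),q.max(0),(q.min(0)+q.max(0))/2)
print(proj("wrist",[[.5266,.0434,.045],[.5233,.0434,.025]],o))
E
```

```text
t: 1.98
tool_pos: [0.5209, 0.0472, 0.1643]
tool_rot: [0.181, 1.576, -0.182]
contact_force: [-1.3, 0.4, -1.0]
opening: 0.0853
[0.52093956 0.04719036 0.16431527] [ 0.18139869  1.57568133 -0.18153867]
2769 0.04513181919524959 [0.49926789 0.01406867 0.03800463] [0.55466619 0.06934295 0.04793901] [0.52696704 0.04170581 0.04297182]
[[321.4213706  238.85015165]
 [320.58608783 226.64279938]]
```

View pics/w1.png

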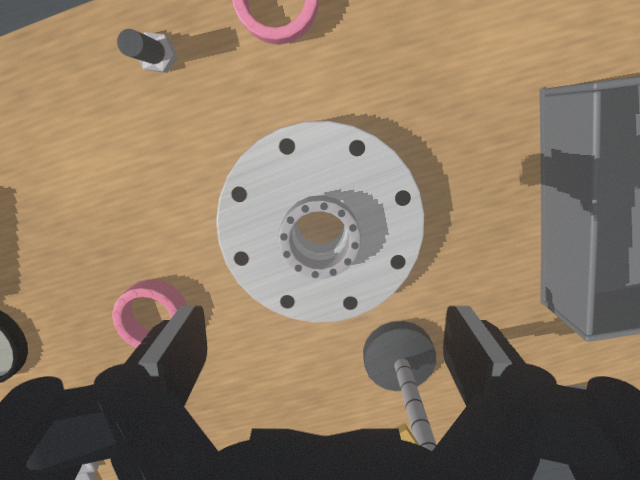

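The wrist view shows the bearing at (320,238) and the flange at (320,222), which agrees with the top view to 2 mm. The gauge is clear of the jaws, so I'll descend.

```bash
python3 - <<'E'
from h import *
o=ctrl.get_obs();print(o["tool_pos"],o["tool_rot"])
R=Ro.from_rotvec(o["tool_rot"]).as_matrix();print(R.T@(np.array([.527,.0425,.027])-o["tool_pos"]));print(R.round(3))
E
```

```text
[0.52217967 0.04717458 0.16723471] [ 0.18101019  1.5721119  -0.18107099]
[ 0.14018204 -0.00330225  0.00699658]
[[-0.009  0.228  0.974]
 [ 0.001  0.974 -0.228]
 [-1.    -0.001 -0.009]]
```

```bash
python3 -m handwheel '[1,0.03,-0.003,0.0055,0,0,0, 1,0.06,-0.003,0.0055,0,0,0, 1,0.09,-0.003,0.0055,0,0,0, 1,0.11,-0.003,0.0055,0,0,0, 1,0.11,-0.003,0.0055,0,0,0, 1,0.11,-0.003,0.0055,0,0,0, 1,0.11,-0.003,0.0055,0,0,0]'
python3 - <<'E'
from h import *
o=ctrl.get_obs();R=Ro.from_rotvec(o["tool_rot"]).as_matrix();print(o["tool_pos"],R.T@(np.array([.527,.0425,.027])-o["tool_pos"]),R[:,0])
E
```

```text
t: 2.62
tool_pos: [0.5316, 0.042, 0.0642]
tool_rot: [0.181, 1.559, -0.181]
contact_force: [0.6, -0.7, 0.4]
opening: 0.0854
[0.53160521 0.04199374 0.06415576] [ 0.03713632 -0.00059093 -0.0047497 ] [ 4.13811801e-03 -1.37376886e-04 -9.99991429e-01]
```

```bash
python3 -m handwheel '[1,0,0,0,0,0,0, 1,0,0,0,0,0,0, 1,0,0,0,0,0,0, 1,0,0,0,0,0,0]'
python3 - <<'E'
from h import *
o=ctrl.get_obs();R=Ro.from_rotvec(o["tool_rot"]).as_matrix();print(o["tool_pos"],R.T@(np.array([.527,.0425,.027])-o["tool_pos"]),R[:,0])
E
```

```text
t: 2.95
tool_pos: [0.5303, 0.0414, 0.0624]
tool_rot: [0.182, 1.561, -0.182]
contact_force: [-0.2, 0.2, -0.1]
opening: 0.0852
[0.53031815 0.04138344 0.06236522] [ 0.03535925  0.00031368 -0.00354689] [ 1.74751021e-03 -1.02147581e-04 -9.99998468e-01]
```

```bash
python3 -m handwheel '[1,0.012,0,-0.003,0,0,0, 1,0.024,0,-0.003,0,0,0, 1,0.034,0,-0.003,0,0,0, 1,0.034,0,-0.003,0,0,0, 1,0.034,0,-0.003,0,0,0, 1,0.034,0,-0.003,0,0,0]'
python3 - <<'E'
from h import *
o=ctrl.get_obs();print(o["tool_pos"],o["contact_force"])
im,d=ctrl.get_image("wrist");cv2.imwrite("pics/w2.png",im)
E
```

```text
t: 3.45
tool_pos: [0.5266, 0.0421, 0.0269]
tool_rot: [0.182, 1.564, -0.182]
contact_force: [0.2, -0.9, -0.1]
opening: 0.0855
[0.52659722 0.04208083 0.02688174] [ 0.23940962 -0.91662101 -0.06243478]
```

View pics/w2.png

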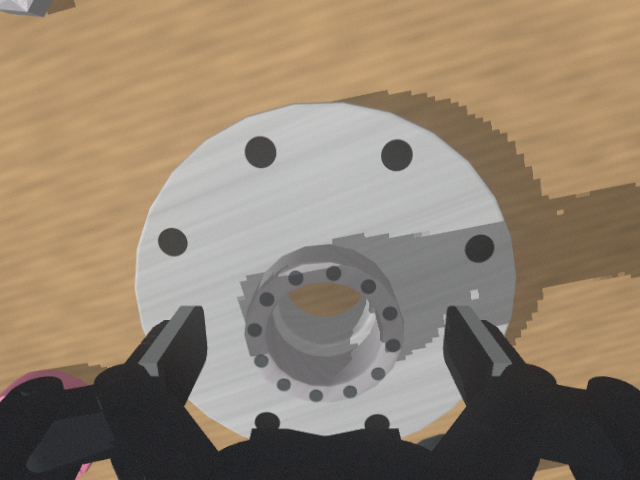

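The bearing at (323,322) sits midway between the pads, whose inner faces are at about x=200 and x=450. Closing now.

```bash
python3 -m handwheel '[0.5,0,0,0,0,0,0, 0.5,0,0,0,0,0,0, 0.4,0,0,0,0,0,0, 0.4,0,0,0,0,0,0, 0.4,0,0,0,0,0,0, 0.4,0,0,0,0,0,0, 0.4,0,0,0,0,0,0, 0.4,0,0,0,0,0,0]' 40
```

```text
t: 4.17
tool_pos: [0.5275, 0.0421, 0.0281]
tool_rot: [0.182, 1.562, -0.182]
contact_force: [-0.0, 0.2, 6.8]
opening: 0.0532
```

```bash
python3 -m handwheel '[0.3,-0.005,0,0,0,0,0, 0.3,-0.015,0,0,0,0,0, 0.3,-0.03,0,0,0,0,0, 0.3,-0.045,0,0,0,0,0, 0.3,-0.06,0,0,0,0,0, 0.3,-0.06,0,0,0,0,0]' 50
python3 - <<'E'
from h import *
im,d=ctrl.get_image("wrist");cv2.imwrite("pics/w3.png",im)
E
```

```text
t: 4.67
tool_pos: [0.5287, 0.042, 0.0907]
tool_rot: [0.182, 1.558, -0.182]
contact_force: [0.4, -0.2, -1.6]
opening: 0.0534
```

View pics/w3.png

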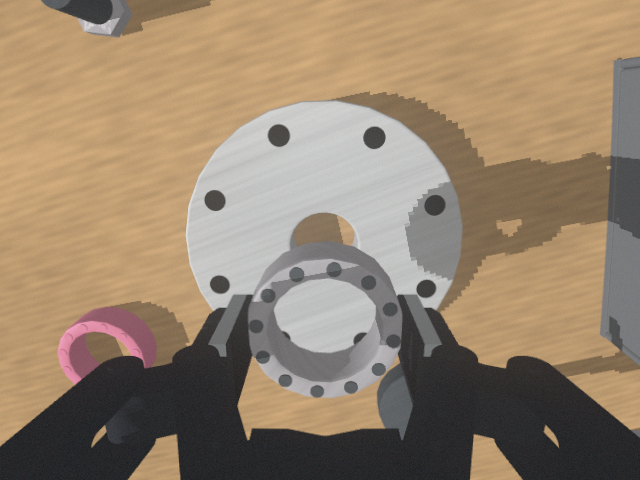

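Held, and level between the pads. Next I'll go up and over to the crate, bowing away from the gauge.

```bash
python3 -m handwheel '[0.3,-0.03,-0.003,-0.015,0,0,0, 0.3,-0.06,-0.007,-0.029,0,0,0, 0.3,-0.06,0.02,-0.036,0,0,0, 0.3,-0.06,0.055,-0.045,0,0,0, 0.3,-0.06,0.09,-0.053,0,0,0, 0.3,-0.06,0.125,-0.061,0,0,0, 0.3,-0.06,0.16,-0.068,0,0,0, 0.3,-0.06,0.195,-0.076,0,0,0, 0.3,-0.06,0.225,-0.06,0,0,0, 0.3,-0.06,0.24,-0.03,0,0,0, 0.3,-0.06,0.24,-0.03,0,0,0, 0.3,-0.06,0.24,-0.03,0,0,0]'
python3 - <<'E'
from h import *
o=ctrl.get_obs();print(o["tool_pos"])
im,d=ctrl.get_image("wrist");cv2.imwrite("pics/w4.png",im)
R=Ro.from_rotvec(o["tool_rot"]).as_matrix();print(R.T@(np.array([.555,.283,.03])-o["tool_pos"]))
E
```

```text
t: 5.72
tool_pos: [0.5524, 0.2827, 0.1447]
tool_rot: [0.18, 1.567, -0.183]
contact_force: [-0.5, 0.2, -1.3]
opening: 0.0534
[0.55240309 0.28266678 0.14473344]
[0.11472194 0.0011957  0.00283946]
```

View pics/w4.png

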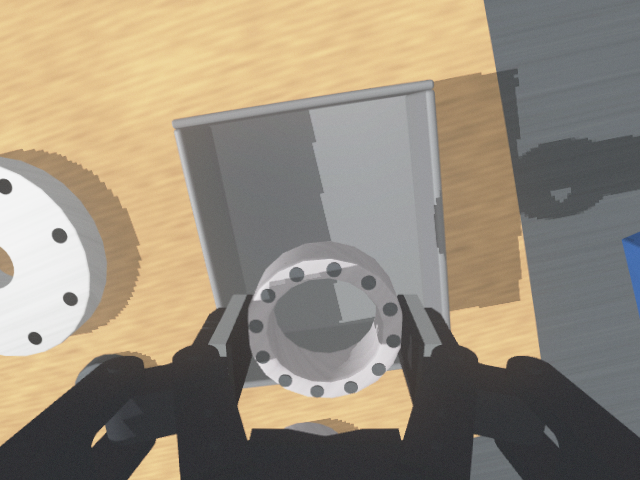

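```bash
python3 -m handwheel '[0.3,0.03,0,0,0,0,0, 0.3,0.06,0,0,0,0,0, 0.3,0.085,0,0,0,0,0, 0.3,0.105,0,0,0,0,0, 0.3,0.113,0,0,0,0,0, 0.3,0.113,0,0,0,0,0, 0.3,0.113,0,0,0,0,0, 0.76,0.113,0,0,0,0,0, 0.76,0.113,0,0,0,0,0, 0.76,0.113,0,0,0,0,0, 0.76,0.113,0,0,0,0,0, 0.76,0.113,0,0,0,0,0]'
python3 -m handwheel '[0.76,-0.04,0,0,0,0,0, 0.76,-0.08,0,0,0,0,0, 0.76,-0.12,0,0,0,0,0, 1,-0.15,0,0,0,0,0, 1,-0.15,0,0,0,0,0]'
python3 - <<'E'
from h import *
o=ctrl.get_obs();print(o["tool_pos"])
im,d=ctrl.get_image("wrist");cv2.imwrite("pics/w5.png",im)
im,d=ctrl.get_image("top");cv2.imwrite("pics/top5.png",im)
E
```

```text
t: 6.77
tool_pos: [0.5533, 0.2828, 0.0353]
tool_rot: [0.182, 1.562, -0.181]
contact_force: [0.2, -0.4, -0.7]
opening: 0.0647
t: 7.18
tool_pos: [0.557, 0.2843, 0.1944]
tool_rot: [0.187, 1.549, -0.176]
contact_force: [1.2, 0.2, 1.6]
opening: 0.0855
[0.55700411 0.28427833 0.19435973]
```

View pics/w5.png

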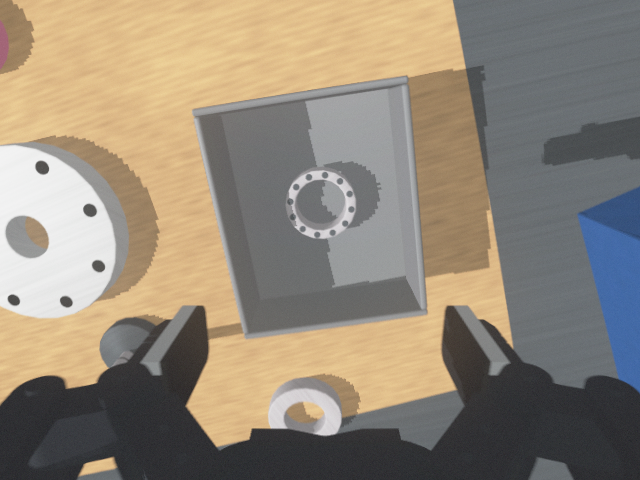

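The bearing lies flat in the crate at (321,203), let go. Now over to the loupe.

```bash
python3 -m handwheel '[1,0,-0.035,-0.01,0,0,0, 1,0,-0.07,-0.02,0,0,0, 1,0,-0.11,-0.03,0,0,0, 1,0,-0.145,-0.022,0,0,0, 1,0,-0.18,-0.014,0,0,0, 1,0,-0.215,-0.006,0,0,0, 1,0,-0.25,0.002,0,0,0, 1,0,-0.29,0.01,0,0,0, 1,0,-0.325,0.018,0,0,0, 1,0,-0.36,0.026,0,0,0, 1,0,-0.36,0.026,0,0,0]'
python3 -m handwheel '[1,0,-0.035,0.008,0,0,0, 1,0,-0.07,0.016,0,0,0, 1,0,-0.105,0.024,0,0,0, 1,0,-0.14,0.032,0,0,0, 1,0,-0.163,0.038,0,0,0, 1,0,-0.163,0.038,0,0,0, 1,0,-0.163,0.038,0,0,0, 1,0,-0.163,0.038,0,0,0, 1,0,-0.163,0.038,0,0,0]'
python3 - <<'E'
from h import *
o=ctrl.get_obs();print(o["tool_pos"])
im,d=ctrl.get_image("wrist");cv2.imwrite("pics/w6.png",im);np.savez("w6.npz",im=im,d=d,pos=o["tool_pos"],rot=o["tool_rot"])
im,d=ctrl.get_image("top");cv2.imwrite("pics/top6.png",im)
E
```

```text
t: 8.2
tool_pos: [0.4939, -0.0785, 0.1823]
tool_rot: [0.186, 1.566, -0.188]
contact_force: [0.2, 1.0, 0.1]
opening: 0.0852
t: 8.95
tool_pos: [0.4946, -0.2396, 0.1833]
tool_rot: [0.182, 1.565, -0.18]
contact_force: [-0.0, -0.1, 0.7]
opening: 0.0854
[ 0.49459454 -0.23959061  0.18328509]
```

View pics/w6.png

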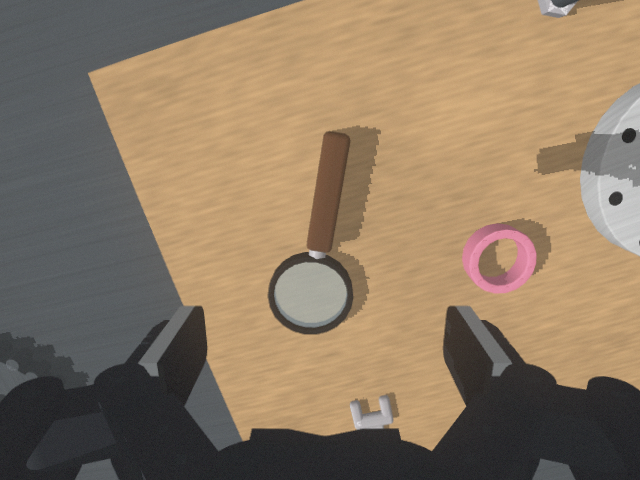

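The wrist view shows the loupe with its lens at (311,293) and its handle running from (319,250) to (337,132).

```bash
python3 - <<'E'
from h import *
W=np.load("w6.npz");o=dict(tool_pos=W["pos"],tool_rot=W["rot"]);im=W["im"];hs=cv2.cvtColor(im,cv2.COLOR_BGR2HSV)
print(hs[190,329],hs[200,370])
m=(hs[...,2]<125)&(hs[...,1]>130)&((hs[...,0]<12));m[:120]=0;m[260:]=0;m[:,:295]=0;m[:,365:]=0
m=cv2.morphologyEx(m.astype(np.uint8),cv2.MORPH_OPEN,np.ones((3,3)))>0
v,u=np.nonzero(m);print(len(u),u.min(),u.max(),v.min(),v.max())
X=ray("wrist",np.c_[u,v],.020,o);r=cv2.minAreaRect(X[:,:2].astype(np.float32)*1000);print(r)
P=cloud("wrist",W["d"],o);q=P[m&(P[...,2]>.016)];c=np.median(q,0);w=np.linalg.svd(q[:,:2]-q[:,:2].mean(0))[2][0];s=(q[:,:2]-q[:,:2].mean(0))@w
print("depth handle",len(q),q.mean(0),np.percentile(q[:,2],[5,50,95]),w,np.degrees(np.arctan2(w[1],w[0])),s.min(),s.max())
def circ(X):
    A=np.c_[2*X[:,:2],np.ones(len(X))];t=np.linalg.lstsq(A,(X[:,:2]**2).sum(1),rcond=None)[0];return t[:2],np.sqrt(t[2]+t[:2]@t[:2])
g=(hs[...,2]<70);g[:245]=0;g[340:]=0;g[:,:260]=0;g[:,360:]=0
cs,_=cv2.findContours(g.astype(np.uint8),cv2.RETR_CCOMP,cv2.CHAIN_APPROX_NONE)
c=cv2.convexHull(max(cs,key=cv2.contourArea)).reshape(-1,2)
L=circ(ray("wrist",c,.010,o));print("frame",L)
mb=r[0];mb=np.array(mb)/1000
dv=L[0]-mb;print("dist",np.linalg.norm(dv),"angle",np.degrees(np.arctan2(dv[1],dv[0])))
R=Ro.from_rotvec(W["rot"]).as_matrix();print(R[:,1],np.degrees(np.arctan2(R[1,2],R[0,2])))
E
```

```text
[ 13 116 110] [ 16 104 188]Traceback (most recent call last):
  File "<stdin>", line 6, in <module>
    return umr_minimum(a, axis, None, out, keepdims, initial, where)
ValueError: zero-size array to reduction operation minimum which has no identity
```

```bash
python3 - <<'E'
from h import *
W=np.load("w6.npz");o=dict(tool_pos=W["pos"],tool_rot=W["rot"]);im=W["im"];hs=cv2.cvtColor(im,cv2.COLOR_BGR2HSV)
print([hs[190,x].tolist() for x in range(308,372,4)])
P=cloud("wrist",W["d"],o)
m=np.zeros((480,640),bool);m[120:254,295:365]=1;m&=(P[...,2]>.014)&(P[...,2]<.035)
q=P[m];w=np.linalg.svd(q[:,:2]-q[:,:2].mean(0),full_matrices=False)[2][0]
print("depth handle",len(q),q.mean(0),np.percentile(q[:,2],[5,50,95]),w,np.degrees(np.arctan2(w[1],w[0])));r=cv2.minAreaRect(q[:,:2].astype(np.float32)*1000);print(r)
def circ(X):
    A=np.c_[2*X[:,:2],np.ones(len(X))];t=np.linalg.lstsq(A,(X[:,:2]**2).sum(1),rcond=None)[0];return t[:2],np.sqrt(t[2]+t[:2]@t[:2])
g=(hs[...,2]<70);g[:245]=0;g[340:]=0;g[:,:260]=0;g[:,360:]=0
cs,_=cv2.findContours(g.astype(np.uint8),cv2.RETR_CCOMP,cv2.CHAIN_APPROX_NONE)
c=cv2.convexHull(max(cs,key=cv2.contourArea)).reshape(-1,2)
L=circ(ray("wrist",c,.010,o));print("frame",L)
m2=np.zeros((480,640),bool);m2[120:254,295:365]=1
for thr in (120,135):
    k=m2&(hs[...,2]<thr)&(hs[...,0]<16);k&=(hs[...,1]>100)
    v,u=np.nonzero(k);X=ray("wrist",np.c_[u,v],.02,o);print(thr,len(u),cv2.minAreaRect(X[:,:2].astype(np.float32)*1000),X.mean(0))
dv=L[0]-np.array(r[0])/1000;print("dist",np.linalg.norm(dv),"angle",np.degrees(np.arctan2(dv[1],dv[0])))
E
```

```text
[[16, 102, 197], [17, 101, 196], [11, 120, 123], [12, 122, 117], [11, 118, 115], [12, 121, 112], [12, 110, 111], [13, 118, 112], [12, 104, 88], [16, 104, 137], [16, 98, 135], [18, 100, 130], [17, 102, 127], [16, 94, 130], [16, 98, 130], [17, 103, 129]]
depth handle 3157 [ 0.47892157 -0.23358858  0.02371309] [0.02120073 0.02395067 0.0253057 ] [ 0.92428328 -0.38170725] -22.43947392597681
((482.9542541503906, -235.04586791992188), (20.098846435546875, 96.2665786743164), 67.53299713134766)
frame (array([ 0.56271706, -0.26785377]), np.float64(0.03633655412962089))
120 2591 ((480.8665771484375, -233.693359375), (19.617542266845703, 92.46574401855469), 67.51268005371094) [ 0.47944007 -0.23194867  0.02      ]
135 3059 ((483.7339782714844, -226.7786865234375), (35.253082275390625, 92.45753479003906), 67.4688491821289) [ 0.47890129 -0.23321858  0.02      ]
dist 0.08624652390612318 angle -22.358260282448637
```

```bash
python3 -m handwheel '[0.7,0.03,-0.001,0.004,4,0,0, 0.7,0.06,-0.001,0.004,9.1,0,0, 0.7,0.09,-0.001,0.004,9.1,0,0, 0.7,0.12,-0.001,0.004,9.1,0,0, 0.7,0.14,-0.001,0.004,9.1,0,0, 0.7,0.14,-0.001,0.004,9.1,0,0, 0.7,0.14,-0.001,0.004,9.1,0,0, 0.7,0.14,-0.001,0.004,9.1,0,0, 0.7,0.14,-0.001,0.004,9.1,0,0, 0.7,0.14,-0.001,0.004,9.1,0,0]'
python3 - <<'E'
from h import *
o=ctrl.get_obs()
im,d=ctrl.get_image("wrist");cv2.imwrite("pics/w7.png",im)
R=Ro.from_rotvec(o["tool_rot"]).as_matrix();print(o["tool_pos"],R.T@(np.array([.498,-.2411,.006])-o["tool_pos"]),np.degrees(np.arctan2(R[1,2],R[0,2])),R[:,0])
E
```

```text
t: 9.88
tool_pos: [0.4999, -0.2438, 0.0467]
tool_rot: [0.305, 1.545, -0.307]
contact_force: [0.7, -0.3, 0.2]
opening: 0.0601
[ 0.49994137 -0.24383508  0.04666564] [ 0.04065261  0.00182291 -0.00299766] -22.370723144484167 [ 0.00336672 -0.00225153 -0.9999918 ]
```

View pics/w7.png

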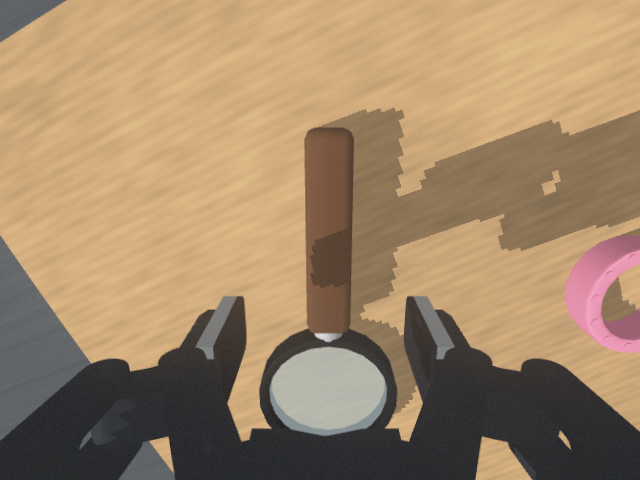

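The handle is aligned with the jaws and centred at about x=329. Descend and grip.

```bash
python3 -m handwheel '[0.7,0.015,0.0015,-0.003,0,0,0, 0.7,0.03,0.0015,-0.003,0,0,0, 0.7,0.041,0.0015,-0.003,0,0,0, 0.7,0.041,0.0015,-0.003,0,0,0, 0.7,0.041,0.0015,-0.003,0,0,0]'
python3 -m handwheel '[0.3,0,0,0,0,0,0, 0.1,0,0,0,0,0,0, 0.1,0,0,0,0,0,0, 0.1,0,0,0,0,0,0, 0,0,0,0,0,0,0, 0,0,0,0,0,0,0, 0,0,0,0,0,0,0, 0,0,0,0,0,0,0]' 70
```

```text
t: 10.35
tool_pos: [0.496, -0.2403, 0.003]
tool_rot: [0.307, 1.55, -0.306]
contact_force: [-0.1, -0.3, 0.0]
opening: 0.0598
t: 11.02
tool_pos: [0.4972, -0.2411, 0.0045]
tool_rot: [0.306, 1.547, -0.307]
contact_force: [-0.5, 0.9, 5.4]
opening: 0.0183
```

```bash
python3 -m handwheel '[0,-0.01,0,0,0,0,0, 0,-0.025,0,0,0,0,0, 0,-0.045,0,0,0,0,0, 0,-0.065,0,0,0,0,0, 0,-0.085,0,0,0,0,0, 0,-0.105,0,0,0,0,0, 0,-0.125,0,0,0,0,0, 0,-0.14,0,0,0,0,0, 0,-0.14,0,0,0,0,0, 0,-0.14,0,0,0,0,0, 0,-0.14,0,0,0,0,0]'
python3 - <<'E'
from h import *
for n in("wrist","side","top"):
    o=ctrl.get_obs();im,d=ctrl.get_image(n);cv2.imwrite(f"pics/{n}8.png",im);np.savez(f"{n}8.npz",im=im,d=d,pos=o["tool_pos"],rot=o["tool_rot"])
print(o["tool_pos"])
E
python3 -c "
import cv2,numpy as np
a=[cv2.resize(cv2.imread(f'pics/{n}8.png'),(400,300)) for n in('wrist','side')]
cv2.imwrite('pics/c8.png',np.hstack(a))"
```

```text
t: 11.93
tool_pos: [0.4955, -0.2399, 0.1419]
tool_rot: [0.307, 1.551, -0.306]
contact_force: [-0.3, 0.6, -1.2]
opening: 0.0186
[ 0.49523507 -0.23980649  0.1413115 ]
```

View pics/c8.png

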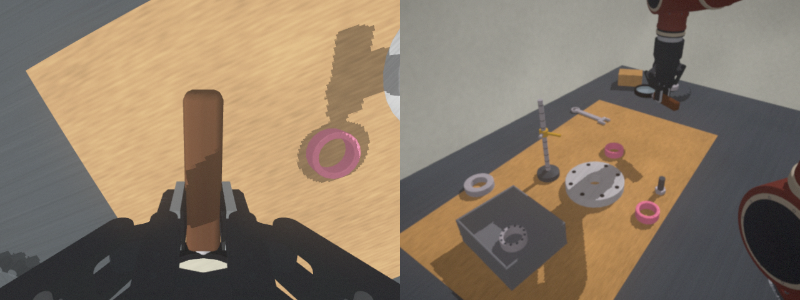

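```bash
cat > tilt.py <<'E'
from h import *
import sys
tag=sys.argv[1];box=list(map(int,sys.argv[2:6]))
W=np.load(f"wrist{tag}.npz");o=dict(tool_pos=W["pos"],tool_rot=W["rot"]);P=cloud("wrist",W["d"],o)
hs=cv2.cvtColor(W["im"],cv2.COLOR_BGR2HSV)
m=np.zeros((480,640),bool);m[box[2]:box[3],box[0]:box[1]]=1
q=P[m&(P[...,2]>W["pos"][2]+.005)&(hs[...,0]<18)&(hs[...,1]>60)]
R=Ro.from_rotvec(W["rot"]).as_matrix();f=R[:,2]
s=(q-W["pos"])@f;h=q[:,2];l=(q-W["pos"])@R[:,1]
k=abs(l)<.006;a=np.polyfit(s[k],h[k],1);print("n",k.sum(),"slope",a[0],"deg",np.degrees(np.arctan(a[0])),"top at grip",a[1],"tcp z",W["pos"][2],"s range",s[k].min(),s[k].max(), "tool x",R[:,0].round(4),"lateral mean",l.mean(),"rms",np.std(h[k]-np.polyval(a,s[k])))
for u in np.arange(-.07,.02,.01):
    b=k&(abs(s-u)<.005); 
    if b.sum():print(round(u,3),b.sum(),np.median(h[b]))
E
python3 tilt.py 8 300 350 150 400
```

```text
n 9279 slope -0.06263770814761067 deg -3.584193702469245 top at grip 0.16107340783485996 tcp z 0.14190559739435815 s range -0.07286586866904354 0.026870815894298426 tool x [-0.0019  0.0012 -1.    ] lateral mean -5.835249463260408e-05 rms 0.00976375275368017
-0.07 60 0.2849271977433696
-0.06 1032 0.16162324893269941
-0.05 1283 0.16187819058706815
-0.04 1181 0.16182405164239574
-0.03 1121 0.1618242422675138
-0.02 1039 0.16176707160945353
-0.01 978 0.1617188793571707
0.0 896 0.161722812490461
0.01 850 0.16163029127845868
```

View pics/wrist8.png

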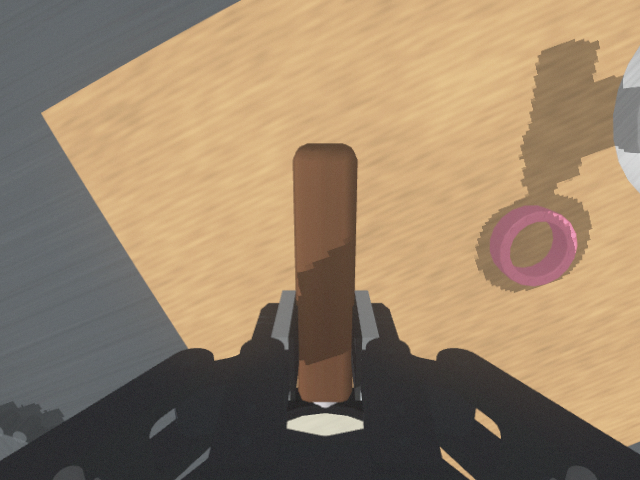

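```bash
python3 -c "
import cv2
a=cv2.imread('pics/side8.png')[60:200,340:600];cv2.imwrite('pics/s8z.png',cv2.resize(a,(780,420),interpolation=cv2.INTER_CUBIC))"
```

```text
(no output)
```

View pics/s8z.png

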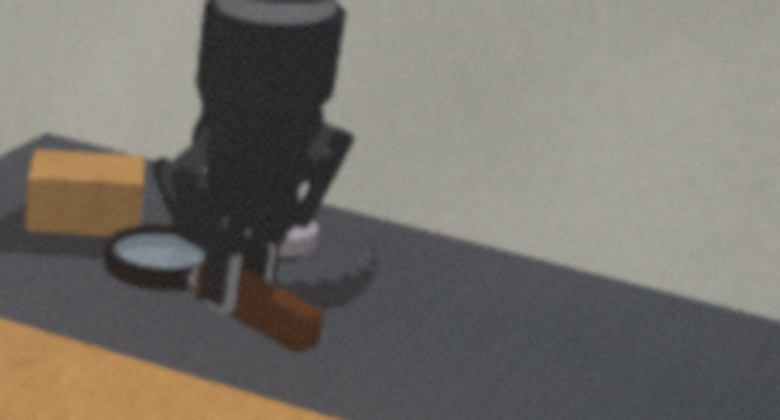

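View pics/top8.png

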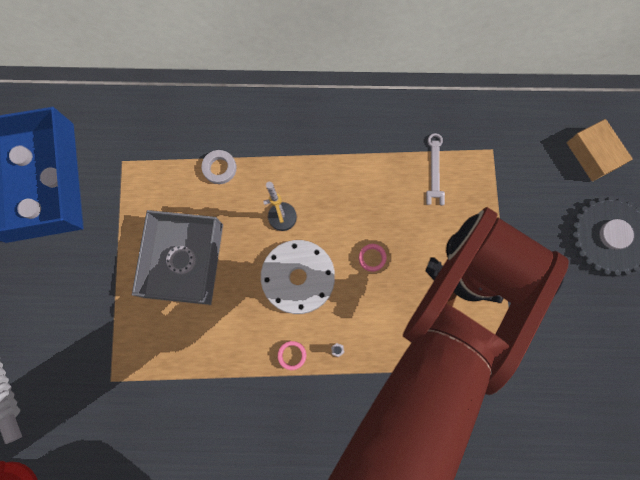

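The loupe is held level: the handle top stays at 0.1616–0.1619 m along its length. Now I'll move it over the bore in a straight line, well clear of the gauge.

```bash
python3 -m handwheel '[0,0,0.012,-0.007,0,0,0, 0,0,0.036,-0.02,0,0,0, 0,0,0.062,-0.035,0,0,0, 0,0,0.09,-0.05,0,0,0, 0,0,0.118,-0.066,0,0,0, 0,0,0.146,-0.082,0,0,0, 0,0,0.174,-0.098,0,0,0, 0,0,0.202,-0.113,0,0,0, 0,0,0.228,-0.128,0,0,0, 0,0,0.25,-0.14,0,0,0, 0,0.004,0.265,-0.149,0,0,0, 0,0.008,0.273,-0.153,0,0,0]'
python3 -m handwheel '[0,0,0,0,0,0,0, 0,0,0,0,0,0,0, 0,0,0,0,0,0,0, 0,0,0,0,0,0,0, 0,0,0,0,0,0,0, 0,0,0,0,0,0,0]'
python3 - <<'E'
from h import *
for n in("wrist","side","top"):
    o=ctrl.get_obs();im,d=ctrl.get_image(n);cv2.imwrite(f"pics/{n}9.png",im);np.savez(f"{n}9.npz",im=im,d=d,pos=o["tool_pos"],rot=o["tool_rot"])
    R=Ro.from_rotvec(o["tool_rot"]).as_matrix();print(o["tool_pos"],"lens est",o["tool_pos"]+.0707*R[:,2]+[0,0,.0025],R[:,0])
E
python3 tilt.py 9 300 350 150 400
```

```text
t: 13.08
tool_pos: [0.4576, 0.0727, 0.1347]
tool_rot: [0.305, 1.55, -0.304]
contact_force: [-1.2, 0.0, -0.8]
opening: 0.0187
t: 13.58
tool_pos: [0.459, 0.0695, 0.1355]
tool_rot: [0.307, 1.549, -0.308]
contact_force: [0.3, 0.6, -1.3]
opening: 0.0188
[0.4590349  0.06948294 0.1354869 ] lens est [0.52437212 0.04247298 0.13800711] [ 2.77145588e-04 -7.81214275e-05 -9.99999959e-01]
[0.45899082 0.06957417 0.13545753] lens est [0.5243339  0.04257839 0.13797584] [ 2.44791472e-04 -8.57990138e-05 -9.99999966e-01]
[0.45893355 0.06970037 0.13542311] lens est [0.52428232 0.04271837 0.13793764] [ 1.90100271e-04 -7.81744104e-05 -9.99999979e-01]
n 9260 slope -0.05601393400794447 deg -3.2060117944117335 top at grip 0.15471626521952656 tcp z 0.1354868965047008 s range -0.07286500098357432 0.026922953970520754 tool x [ 3.e-04 -1.e-04 -1.e+00] lateral mean -5.72393810836071e-05 rms 0.009452843604261603
-0.07 56 0.2783227965330084
-0.06 1034 0.15506367315179548
-0.05 1284 0.15535171068751016
-0.04 1181 0.15533052340195241
-0.03 1114 0.1553301440279321
-0.02 1041 0.15531223927714624
-0.01 977 0.15530539066347102
0.0 889 0.15529964022554454
0.01 844 0.15524914714112803
```

View pics/side9.png

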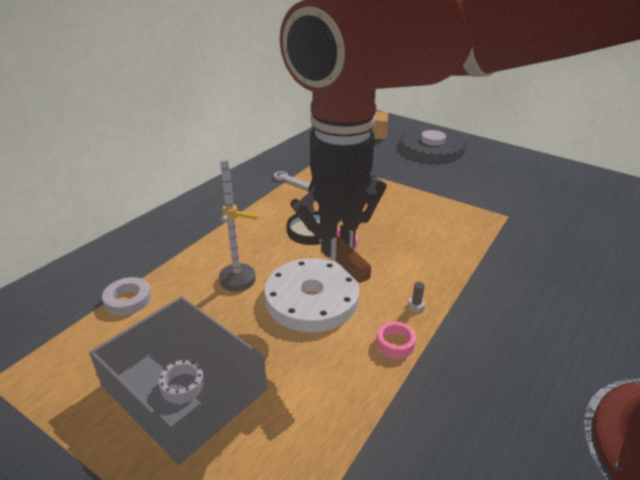

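View pics/top9.png

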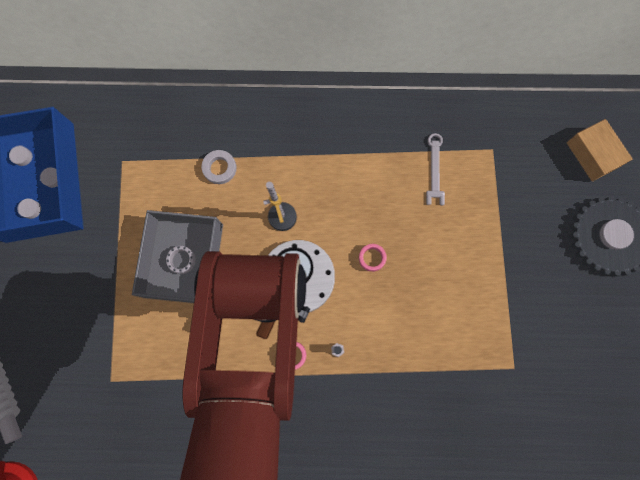

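```bash
python3 - <<'E'
from h import *
c=np.array([.5243,.0427,.138]);a=np.linspace(0,2*np.pi,90)
ring=lambda r,z:np.c_[c[0]+r*np.cos(a),c[1]+r*np.sin(a),np.full(90,c[2]+z)]
out=[]
for n,(u0,v0,w,h) in(("side",(200,180,160,120)),("top",(255,200,80,120))):
    im=np.load(n+"9.npz")["im"];S=4
    z=cv2.resize(im[v0:v0+h,u0:u0+w],None,fx=S,fy=S,interpolation=cv2.INTER_CUBIC)
    for r,dz,col in((.036,.007,(0,255,0)),(.036,-.007,(255,255,0))):
        p=((proj(n,ring(r,dz))-[u0,v0]+.5)*S).round().astype(int);cv2.polylines(z,[p.reshape(-1,1,2)],True,col,1)
    p=((proj(n,[[.6085,.0666,.1357],[.5233,.0435,.025]])-[u0,v0]+.5)*S).round().astype(int)
    for q in p:cv2.circle(z,tuple(int(x) for x in q),3,(0,0,255),1)
    out.append(z)
cv2.imwrite("pics/chk.png",cv2.resize(np.hstack(out),None,fx=.83,fy=.83))
d=np.load("side9.npz")["d"];P=cloud("side",d);m=np.zeros((480,640),bool);m[205:245,280:330]=1
im=np.load("side9.npz")["im"];q=P[m&(np.hypot(P[...,0]-c[0],P[...,1]-c[1])<.04)&(P[...,2]>.1)&(P[...,2]<.16)];print(len(q),np.percentile(q[:,2],[5,25,50,75,95]),q.min(0),q.max(0))
E
```

```text
659 [0.13434778 0.13984345 0.14112841 0.14343945 0.14625239] [0.49314309 0.0092588  0.1316169 ] [0.5595725  0.0782995  0.14776226]
```

View pics/chk.png

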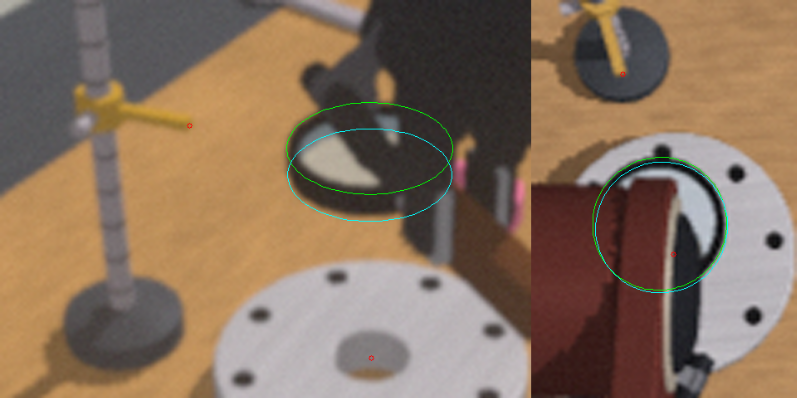

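The overlay matches the lens position to 1–2 px. The lens is about 2–3 mm high, so I'll make a small correction and let it settle.

```bash
python3 -m handwheel '[0,0.0015,0,-0.0005,0,0,0, 0,0.0025,0.0005,-0.001,0,0,0, 0,0.0025,0.0005,-0.001,0,0,0, 0,0.0025,0.0005,-0.001,0,0,0, 0,0.0025,0.0005,-0.001,0,0,0, 0,0.0025,0.0005,-0.001,0,0,0, 0,0.0025,0.0005,-0.001,0,0,0, 0,0.0025,0.0005,-0.001,0,0,0, 0,0.0025,0.0005,-0.001,0,0,0, 0,0.0025,0.0005,-0.001,0,0,0, 0,0.0025,0.0005,-0.001,0,0,0, 0,0.0025,0.0005,-0.001,0,0,0]'
python3 - <<'E'
from h import *
for n in("wrist","side"):
    o=ctrl.get_obs();im,d=ctrl.get_image(n);np.savez(f"{n}10.npz",im=im,d=d,pos=o["tool_pos"],rot=o["tool_rot"]);cv2.imwrite(f"pics/{n}10.png",im)
    R=Ro.from_rotvec(o["tool_rot"]).as_matrix();print(o["tool_pos"],"lens est",o["tool_pos"]+.0707*R[:,2]+[0,0,.0025],o["opening"],abs(o["dq"]).max())
def tip(f):
    D=np.load(f);hs=cv2.cvtColor(D["im"],cv2.COLOR_BGR2HSV)
    m=(hs[...,1]>150)&(hs[...,2]>110)&(hs[...,0]>15);m[:200]=0;m[225:]=0;m[:,:215]=0;m[:,265:]=0
    v,u=np.nonzero(m);return u.max(),v[u==u.max()].mean(),v.mean()
print(tip("side0.npz"),tip("side10.npz"))
E
python3 tilt.py 10 300 350 150 400
```

```text
t: 14.73
tool_pos: [0.458, 0.071, 0.1328]
tool_rot: [0.306, 1.549, -0.306]
contact_force: [-0.0, -0.7, -0.9]
opening: 0.0186
[0.45804124 0.07102936 0.13281947] lens est [0.52341588 0.0441101  0.13532131] 0.01863936443662431 0.0010065835687218731
[0.45803218 0.0710225  0.13281015] lens est [0.52340705 0.0441038  0.13530902] 0.018579935200295588 0.0029979015218987116
(np.int64(257), np.float64(216.0), np.float64(213.5279187817259)) (np.int64(257), np.float64(216.0), np.float64(213.45959595959596))
n 9268 slope -0.052359158410654694 deg -2.9972218525304624 top at grip 0.15208486615993558 tcp z 0.13281947003683078 s range -0.072865048977543 0.026792059142636028 tool x [ 0. -0. -1.] lateral mean -5.5396911103898445e-05 rms 0.009115881968531555
-0.07 52 0.27567437967564934
-0.06 1030 0.15237430903400284
-0.05 1281 0.15267401198467298
-0.04 1184 0.152672622386058
-0.03 1122 0.15268316363326706
-0.02 1038 0.15265968695565035
-0.01 966 0.15268341816391212
0.0 912 0.15260893516992816
0.01 849 0.15263261423740448
```

View pics/side10.png

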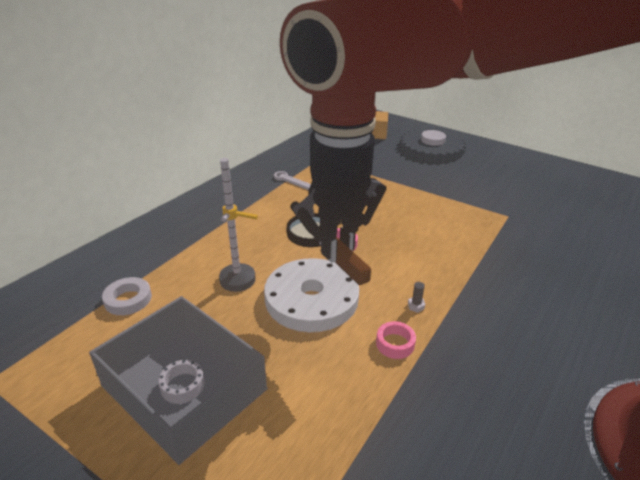

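The bearing is in the crate at (181,381). The loupe is level and still over the bore, and the pointer tip is still at (257,216). Handing in.

```bash
python3 -c "
from station import ctrl
ctrl.finish_job();o=ctrl.get_obs();print(o['t'],o['tool_pos'],o['opening'])"
```

```text
the job is handed in; nothing more can be done
the job is handed in; nothing more can be done
```

I dropped the worn bearing into the crate, then gripped the loupe by its handle and held it still over the flange's bore. I handed the job in at about 14.8 s of the 58 s allowed; no verdict is reported.

**Last checks before handing in:**
- **Bearing:** it lies flat near the middle of the crate, let go.
- **Lens position:** I estimate (0.523, 0.044, 0.135) m. The bore is at (0.523, 0.0435) m, so it is within about 1 mm of the bore's axis.
- **Lens height:** the pointer tip measured 0.136 m, about 1 mm above the lens estimate.
- **Level and grip:** the handle's top is level to within 0.3 mm over 70 mm. The arm is still and the grip steady (opening 18.6 mm).
- **Pointer:** its tip is at the same pixel as at the start.
- **Spare bearing, wrench and bolt:** they look undisturbed in the pictures; I did not measure them.

**Disagreements:**
- **Lens height:** before a final 2.5 mm lowering, the side camera put the lens about 1.5–3 mm higher than the arm's own reading did. That is inside the 8 mm tolerance.
- **Tilt fit:** the automatic tilt fit printed about 3°. Background points spoiled it, so I used the heights measured along the handle instead.
- **Finger opening:** it reads 1.5–3 mm smaller than the true width of what is gripped.

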